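# Reset the tripped breaker in the bench power box

### The job

One of the three breakers in the bench's blue power box has tripped: its lever stands half-way and its little window shows orange. Reset it: push its lever firmly all the way to off (towards the red patch) until the window turns white, then throw it fully on (towards the green patch), feeling for the stops rather than ramming them. Leave the other two breakers set as they are, don't disturb anything else on the bench, and let go.

Things in the scene. Friction and masses are not known exactly. Their poses are not given: they have to be found in the camera images.
- power_box: Flat blue steel power box fixed to the bench, 170 (x) x 380 (y) x 30 mm, carrying the three breakers. Origin at the centre of its underside on the bench. It stands turned by up to about 26 degrees, different every time.
- breaker_tripped: Grey breaker housing, 124 (x) x 60 (y) x 42 mm, fixed on the power box, 80 mm from its neighbour, order varies. Origin: centre of its underside, 30 mm above the bench. x axis points from the OFF end (red patch) to the ON end (green patch), alike on all three; z up. This is the tripped one: lever half-way, orange in its window.
- breaker_on: Grey breaker housing, 124 (x) x 60 (y) x 42 mm, fixed on the power box, 80 mm from its neighbour, order varies. Origin: centre of its underside, 30 mm above the bench. x axis points from the OFF end (red patch) to the ON end (green patch), alike on all three; z up. This one is switched on and must stay so; white window.
- breaker_off: Grey breaker housing, 124 (x) x 60 (y) x 42 mm, fixed on the power box, 80 mm from its neighbour, order varies. Origin: centre of its underside, 30 mm above the bench. x axis points from the OFF end (red patch) to the ON end (green patch), alike on all three; z up. This one is switched off on purpose and must stay so; white window.
- lever_tripped (a joint): Tripped breaker's lever. Angle in rad: 0 upright, + leans to ON (+x of its breaker), - to OFF; real stops at +0.66 and -0.66. Hinge along the breaker's y, 36 mm above its underside. Swings easily (2 N), stays where left. While tripped a latch blocks it at +0.15 (35 N there breaks it). Going to OFF it meets the latch at -0.28, like a stop: only driving on with 0.35 N m (10 N at 34 mm above the hinge) to -0.66 resets it. 60 N is too much.
- flag_tripped (a joint): Indicator in the tripped breaker's window (on top, at the ON end, 14 x 8 mm), fixed to the latch: 0 m = orange, tripped; 0.007 m and above (stop at 0.0092) = white, reset. Moved only by the lever's last travel to OFF, after which the lever swings easily all the way to ON.
- lever_on (a joint): Lever of the breaker that is on, standing at about +0.6. Angle in rad: 0 upright, + leans to ON (+x of its breaker), - to OFF; real stops at +0.66 and -0.66. Hinge along the breaker's y, 36 mm above its underside. 
- lever_off (a joint): Lever of the breaker that is off, standing at about -0.6. Angle in rad: 0 upright, + leans to ON (+x of its breaker), - to OFF; real stops at +0.66 and -0.66. Hinge along the breaker's y, 36 mm above its underside. 
- lever_tripped_tip (a point): Middle of the top end of the tripped breaker's lever, 56 mm from its hinge. The lever is a black paddle with a white band, 12 mm thick (along the breaker's x), 24 mm wide (y), standing 50 mm above the housing; about 122 mm above the bench when the lever is upright.
- solder_spool: Small white spool of solder, 44 mm diameter, 36 mm tall, standing on the power box beside the breakers; bystander. Origin at the centre of its underside.
- screwdriver: Screwdriver lying on the bench in front of the power box; bystander. Origin at its underside.
- jar: Jar with black cap, 60 mm diameter, 70 mm tall, beside the power box; bystander. Origin at the centre of its underside.
- meter: Yellow hand multimeter lying flat, 150 x 75 x 35 mm; bystander. Origin at the centre of its underside.
- tape_roll: Black roll of tape lying flat, 80 mm diameter, 20 mm high; bystander. Origin at the centre of its underside.
- mug: Blue mug, 80 mm diameter, 90 mm tall; bystander. Origin at the centre of its underside.
- parts_tin: Green open tin with dividers, 120 x 160 x 40 mm; bystander. Origin at the centre of its underside.

How it is judged:
On the way, in this order (a step that is already met when the one before it is completed fails the run):
1. the tripped breaker's lever is pushed fully off (beyond -0.55 rad) and its window is white (latch at 7 mm or more) (value of joint lever_tripped below -0.55 rad and value of joint flag_tripped above 0.007 m), for 0.1 s.
2. then its lever is thrown fully on (beyond 0.55 rad) (value of joint lever_tripped above 0.55 rad), for 0.2 s.
At the end, for the whole second after the job is handed in: The tripped breaker's lever rests fully on (above 0.55 rad) with its window white (latch at 7 mm or more); the other two levers are still on (above 0.4 rad) and off (below -0.4 rad) (value of joint lever_tripped above 0.55 rad and value of joint flag_tripped above 0.007 m and value of joint lever_on above 0.4 rad and value of joint lever_off below -0.4 rad and velocity of joint lever_tripped between -0.05 and 0.05 rad/s); the robot touches nothing.
It fails at once if another breaker is switched (its lever leaves its end: the on one below 0.4 rad, the off one above -0.4 rad) (value of joint lever_on below 0.4 rad or value of joint lever_off above -0.4 rad).
It fails at once if the tripped lever is broken past its latch towards ON before it is reset (beyond 0.35 rad with the latch below 5 mm) (value of joint lever_tripped above 0.35 rad and value of joint flag_tripped below 0.005 m).
It fails at once if the tripped breaker is forced: more than 60 N on it (contact force between breaker_tripped and the fingers above 60 N or contact force between breaker_tripped and the arm above 60 N).
It fails at once if a bystander is moved by more than 20 mm (distance of any of solder_spool, screwdriver, jar, meter, tape_roll, mug, parts_tin from where it was at the start of the episode above 0.02 m).
It also fails if it takes over 38 s, if anything falls off the work surface, if the arm or the gripper's body presses on something with over 40 N, if the wrist force passes 120 N, or if a joint passes its speed limit or range.

### The arm

A 7-joint arm with a two-finger parallel gripper is mounted at the origin on the work surface. World frame = base frame: x ahead of the robot, y to its left, z up, the work surface at z = 0. Lengths are in m, angles in rad, forces in N, time in s.
With the tool pointing down it reaches from about 0.35 to 0.9 m from the base axis. Payload 8.1 kg.
Tool frame: the origin (TCP) lies midway between the tips of the shut fingers; the grasp point (between the pads) lies 19 mm behind it; z points along the fingers, y is the line along which they close (so a half turn about z gives the same grasp; the last joint's range is limited). The gripper opens to 92 mm and grips with 3 to 60 N. Pads are 19 mm wide; open, the fingers measure 130 mm over their backs; the gripper's body (75 mm by 190 mm) begins 47 mm behind the grasp point.
Start: joints at [1.108, 0.434, 0.025, 1.573, -0.012, 1.134, -0.075], TCP at [0.22, -0.585, 0.204] pointing down, gripper open.
Joint ranges: [-2.62, 2.62], [-0.44, 2.09], [-1.27, 1.32], [0.08, 2.57], [-1.32, 4.46], [0.12, 2], [-2.74, 2.74]. Speed limits (rad/s): [2.22, 2.22, 3.01, 3.01, 3.14, 3.14, 3.14].

### API

Orientations are given as a rotation vector (axis times angle).
In Python, from cell import arm gives the robot as it stands.
- The arm moves only by the tool move_arm, never from a script. Its argument "motion" is a list of rows, each an object of numbers: "tx", "ty", "tz": the shift along the tool's x, y, z normalised to -1 to 1, where 1 is 1000 mm; "twist": the turn about the tool's z normalised to -1 to 1, where 1 is pi/2 rad. In form: [{"tx": .., "ty": .., "tz": .., "twist": ..}, ...]. A call has 1 to 12 rows; each row shifts and turns the commanded pose from where the row before left it, along the tool's axes as they then stand; what a row does not reach is not made up. A row lasts 1/10 s, in which the tool goes at most 50 mm and 8.59 degrees, less where a joint would pass 70% of its speed; a pose out of reach is approached as far as the arm can. A call with a number of a shift or a turn outside -1 to 1 is refused whole. A call with a gripper value outside its range is refused whole. "gripper" is the gripper's target within -1 to 1 (shut at 1, half-way at 0, fully open at -1), set as the call begins (left out, the last holds). The fingers move at their own pace and stop on an object; "squeeze" is the grip in N (left out, the last holds). Time passes only in rows, so rows that do not move let the fingers close. It gives the time, the measured TCP pose, the force, the opening and the grip force at its end, in the units of the state.
- arm.observe(): the state, without advancing time (a new reading comes with each control period).
- arm.get_image(name): name is "scene" or "top" or "wrist"; returns the picture (480x640x3 uint8, red, green, blue); there is no depth.
- arm.calibration(name): a dict with "K" (3x3 intrinsics, pixels), "T" (4x4, takes a point from camera to world coordinates). Camera axes: x right, y down, z forward; pixel columns grow to the right and rows downward; lengths in m; the calibration is good to about 2 mm. A picture is of the moment at which its call begins: read the wrist's pose just before it. calibration takes no time and is no camera call; for the wrist camera it gives the pose at the moment of the call.
- arm.sign_off(): hands the job in; it is judged then, once.
Trained networks look in the newest picture that a camera, given by its name, has taken for a name from the list of things; names that differ only in an ending like _2 or _b are one class to them, and where a whole thing is asked for, a point or a joint stands for the part that bears it (a point fixed in the world has none). Each returns a list of dicts, best first, with "conf" (0 to 1); they miss things now and then, are a little off and sometimes report something else, mostly with a low value. They report only what shows in the picture. A call takes as long as a camera call.
- arm.look_for(camera, query): "point" ([column, row] as shares, 0 to 1, of the picture: columns of its width, rows of its height, amid what is visible of it).
- arm.regions_of(camera, query): "region" (480x640 bool, what is visible of it) and "point" ([column, row] as shares, 0 to 1, of the picture: columns of its width, rows of its height, amid what is visible of it).
- arm.place_of(camera, query): "point" ([column, row] as shares, 0 to 1, of the picture: columns of its width, rows of its height: a listed point, or the origin of a listed thing).
The state is a dict: "clock": time; "joints": joint angles; "dq": joint speeds; "joint_efforts": joint torques, N m; "position": TCP position; "ee_rot": TCP orientation; "force": force on the tool from outside, world axes, zero at the start; "ft_torque": the same for the moment, N m; "width": opening from 0.0 (shut) to 1.0 (fully open); "gripper_force": force on a finger pad.
Only numpy, scipy, OpenCV 4.12 (cv2) and the standard library are available. Lean on these libraries where they do the work, as an engineer would, in place of code of your own. Each camera call takes 0.05 s, during which the arm holds its last target. There are 200 camera calls.

## Working session

There is one attempt and no reset: what is moved stays moved. The work goes in short steps, Python scripts to look and compute and a tool call to move; the robot and the scene stay as the last step left them, time stands still between calls to the robot, and variables do not carry over. Pictures are saved under pics/ and viewed, at most 10 in all, crops included, and the job is handed in when it is done.

Besides the shell and the picture viewer there is one more tool, called after "Request:" as a command line: name --argument value ..., lists and objects as JSON in quotes. move_arm: Moves the arm, as the interface text tells. Scaled input: -1 to 1 covers 1000 mm each way for a shift and pi/2 rad each way for a turn. Its arguments: {"type":"object","properties":{"motion":{"type":"array","items":{"type":"object","properties":{"tx":{"type":"number"},"ty":{"type":"number"},"tz":{"type":"number"},"twist":{"type":"number"}}}},"gripper":{"type":"number"},"squeeze":{"type":"number"}},"required":["motion"]}

```bash
mkdir -p pics
cat > h.py <<'E'
import numpy as np, cv2
from cell import arm
from scipy.spatial.transform import Rotation as R
def ray(cam,px):
    c=arm.calibration(cam);K=np.array(c["K"]);T=np.array(c["T"])
    d=T[:3,:3]@np.linalg.solve(K,[px[0],px[1],1]);return T[:3,3],d
def at(cam,px,z):
    o,d=ray(cam,px);return o+d*(z-o[2])/d[2]
def proj(cam,P):
    c=arm.calibration(cam);K=np.array(c["K"]);T=np.linalg.inv(np.array(c["T"]))
    p=K@(T[:3,:3]@np.array(P)+T[:3,3]);return p[:2]/p[2]
E
python3 - <<'E'
from h import *
s=arm.observe();print({k:np.round(v,3) for k,v in s.items()})
for n in("scene","top"):
    im=arm.get_image(n);cv2.imwrite(f"pics/{n}0.png",im[:,:,::-1])
    for q,z in(("breaker_tripped",.03),("breaker_on",.03),("breaker_off",.03),("power_box",0),("lever_tripped_tip",.122),("solder_spool",.03)):
        for r in arm.place_of(n,q)[:2]:
            px=np.array(r["point"])*[640,480];print(n,q,round(r["conf"],2),px.round(1),at(n,px,z).round(4))
E
```

```text
{'clock': np.float64(0.0), 'joints': array([ 1.108,  0.435,  0.025,  1.574, -0.012,  1.134, -0.075]), 'dq': array([ 0.001,  0.001,  0.   , -0.   , -0.001,  0.   , -0.001]), 'joint_efforts': array([ 2.0000e-03, -6.6786e+01,  9.8600e-01, -3.1447e+01, -6.0000e-02,
        4.3000e-02,  0.0000e+00]), 'position': array([ 0.22 , -0.585,  0.203]), 'ee_rot': array([-3.089e+00, -5.620e-01,  1.000e-03]), 'force': array([-0.649, -0.049,  0.49 ]), 'ft_torque': array([ 0.008,  0.028, -0.046]), 'gripper_force': np.float64(0.0), 'width': np.float64(1.003)}
scene breaker_tripped 0.64 [361.5 269.4] [0.7063 0.0767 0.03  ]
scene breaker_tripped 0.6 [336.5 226.1] [0.5393 0.1245 0.03  ]
scene breaker_on 0.57 [355.6 213.1] [0.5404 0.2056 0.03  ]
scene breaker_off 0.58 [320. 239.] [0.5431 0.0526 0.03  ]
scene power_box 0.79 [337.7 232.8] [0.5462 0.1247 0.    ]
scene lever_tripped_tip 0.67 [157.5 336.6] [ 0.5528 -0.4882  0.122 ]
scene lever_tripped_tip 0.54 [342.1 206. ] [0.542  0.1408 0.122 ]
scene solder_spool 0.74 [380.2 199.1] [0.5503 0.3071 0.03  ]
top breaker_tripped 0.59 [275. 265.] [0.5396 0.1203 0.03  ]
top breaker_on 0.8 [240.7 265.5] [0.5369 0.2053 0.03  ]
top breaker_off 0.76 [302.1 260.6] [0.5517 0.0536 0.03  ]
top lever_tripped_tip 0.51 [270.9 255.1] [0.5536 0.1199 0.122 ]
top lever_tripped_tip 0.41 [274.9 263.9] [0.5336 0.1102 0.122 ]
top solder_spool 0.58 [207.6 258.3] [0.5534 0.2882 0.03  ]
top solder_spool 0.37 [375.8 259.6] [ 0.5573 -0.1291  0.03  ]
```

View pics/top0.png

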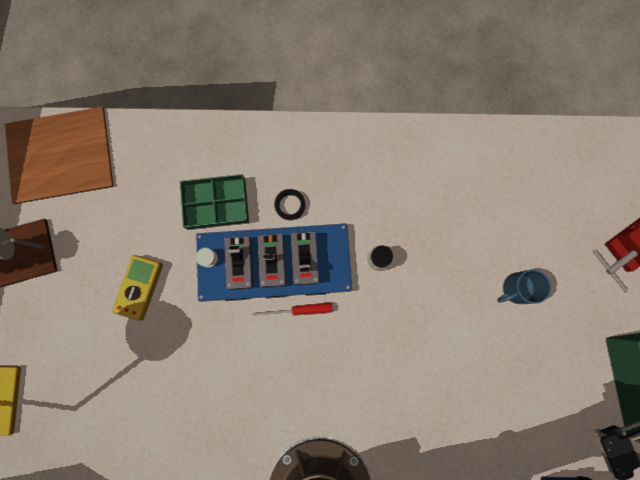

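View pics/scene0.png

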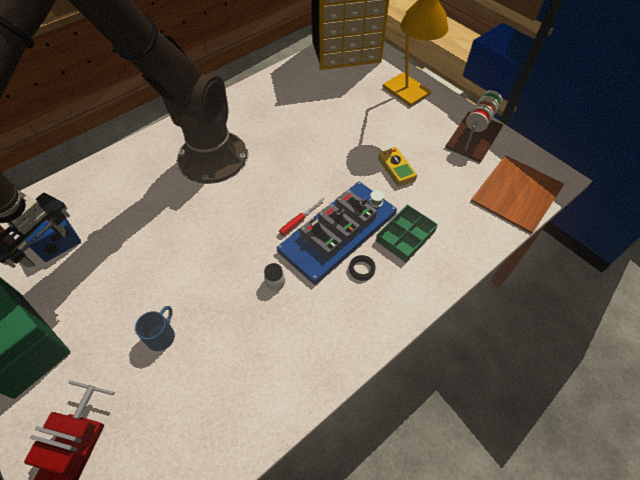

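The tripped breaker is the middle one: orange window at about (270,236), levers at (237,256), (271,256) and (304,260). The green ends face away from the robot (+x), and the box yaw is only a few degrees. I'll fly above it with the gripper shut.

Request:
move_arm --motion '[{"tx": 0.036, "ty": -0.0325, "tz": -0.008}, {"tx": 0.036, "ty": -0.0325, "tz": -0.008}, {"tx": 0.036, "ty": -0.0325, "tz": -0.008}, {"tx": 0.036, "ty": -0.0325, "tz": -0.008}, {"tx": 0.036, "ty": -0.0325, "tz": -0.008}, {"tx": 0.036, "ty": -0.0325, "tz": -0.008}, {"tx": 0.036, "ty": -0.0325, "tz": -0.008}, {"tx": 0.036, "ty": -0.0325, "tz": -0.008}, {"tx": 0.036, "ty": -0.0325, "tz": -0.008}, {"tx": 0.036, "ty": -0.0325, "tz": -0.008}]' --gripper 1

```text
invalid input
```

Request:
move_arm --motion '[{"tx": 0.036, "ty": -0.0325}, {"tx": 0.036, "ty": -0.0325}, {"tx": 0.036, "ty": -0.0325}, {"tx": 0.036, "ty": -0.0325}, {"tx": 0.036, "ty": -0.0325}, {"twist": 0.09}, {"twist": 0.09}, {}, {}]'

```text
invalid input
```

Run:
```python
from h import *
s=arm.observe();print(s["clock"],s["position"],R.from_rotvec(s["ee_rot"]).as_matrix().round(3),s["width"],s["force"])
im=arm.get_image("wrist");cv2.imwrite("pics/w1.png",im[:,:,::-1])
print(np.array(arm.calibration("wrist")["T"]).round(3))
for q,z in(("breaker_tripped",.03),("breaker_on",.03),("breaker_off",.03),("lever_tripped_tip",.122)):
    for r in arm.place_of("wrist",q)[:2]:
        px=np.array(r["point"])*[640,480];print(q,round(r["conf"],2),px.round(1),at("wrist",px,z).round(4))
```

```text
0.7 [ 0.22001826 -0.58502166  0.20365894] [[ 0.936  0.352  0.   ]
 [ 0.352 -0.936 -0.   ]
 [ 0.     0.    -1.   ]] 1.0010525121519198 [-0.83309866  0.84100512 -0.0576475 ]
[[ 0.353 -0.903 -0.245  0.286]
 [-0.936 -0.34  -0.092 -0.56 ]
 [-0.     0.262 -0.965  0.385]
 [ 0.     0.     0.     1.   ]]
```

View pics/w1.png

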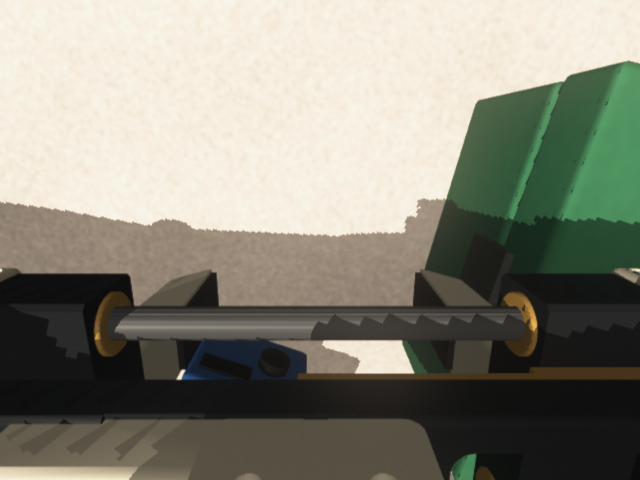

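The picture shows the arm still at its start, with the gripper open and a green box at right; both calls were refused. I'll write out every field and retry.

Request:
move_arm --motion '[{"tx": 0.036, "ty": -0.032, "tz": -0.008, "twist": 0}, {"tx": 0.036, "ty": -0.032, "tz": -0.008, "twist": 0}, {"tx": 0.036, "ty": -0.032, "tz": -0.008, "twist": 0}, {"tx": 0.036, "ty": -0.032, "tz": -0.008, "twist": 0}, {"tx": 0.036, "ty": -0.032, "tz": -0.008, "twist": 0}, {"tx": 0.036, "ty": -0.032, "tz": -0.008, "twist": 0}, {"tx": 0.036, "ty": -0.032, "tz": -0.008, "twist": 0}, {"tx": 0.036, "ty": -0.032, "tz": -0.008, "twist": 0}, {"tx": 0.036, "ty": -0.032, "tz": -0.008, "twist": 0}, {"tx": 0.036, "ty": -0.032, "tz": -0.008, "twist": 0}]' --gripper 1 --squeeze 20

```text
clock: 1.95
position: [0.4449, -0.157, 0.2843]
ee_rot: [3.09, 0.562, 0.001]
force: [0.0, -0.7, 0.3]
width: 0.18
gripper_force: 0.0
```

Request:
move_arm --motion '[{"tx": 0.025, "ty": -0.04, "tz": 0, "twist": 0}, {"tx": 0.025, "ty": -0.04, "tz": 0, "twist": 0}, {"tx": 0.025, "ty": -0.04, "tz": 0, "twist": 0}, {"tx": 0.025, "ty": -0.04, "tz": 0, "twist": 0}, {"tx": 0.025, "ty": -0.04, "tz": 0, "twist": 0}, {"tx": 0.025, "ty": -0.04, "tz": 0, "twist": 0}, {"tx": 0, "ty": 0, "tz": 0, "twist": 0.09}, {"tx": 0, "ty": 0, "tz": 0, "twist": 0.09}, {"tx": 0, "ty": 0, "tz": 0, "twist": 0}, {"tx": 0, "ty": 0, "tz": 0, "twist": 0}]'

```text
clock: 2.95
position: [0.5003, 0.1186, 0.2837]
ee_rot: [3.139, 0.127, 0.0]
force: [-0.8, -1.4, -0.5]
width: 0.002
gripper_force: 0.0
```

Run:
```python
from h import *
s=arm.observe();print(s["clock"],s["position"],R.from_rotvec(s["ee_rot"]).as_matrix().round(3),s["width"],s["force"])
im=arm.get_image("wrist");cv2.imwrite("pics/w2.png",im[:,:,::-1])
for q,z in(("breaker_tripped",.03),("breaker_on",.03),("breaker_off",.03),("lever_tripped_tip",.122)):
    for r in arm.place_of("wrist",q)[:2]:
        px=np.array(r["point"])*[640,480];print(q,round(r["conf"],2),px.round(1),at("wrist",px,z).round(4))
```

```text
2.95 [0.50025256 0.1185544  0.2836766 ] [[ 0.997  0.081  0.   ]
 [ 0.081 -0.997 -0.   ]
 [ 0.     0.    -1.   ]] 0.002205387360160789 [-0.84396694 -1.35084788 -0.54644168]
breaker_tripped 0.56 [313.1 158.9] [0.5449 0.1247 0.03  ]
breaker_on 0.6 [246.  156.9] [0.5409 0.203  0.03  ]
breaker_off 0.58 [380.3 158.8] [0.5512 0.0462 0.03  ]
breaker_off 0.46 [342.3 251.1] [0.4349 0.0795 0.03  ]
lever_tripped_tip 0.96 [311.1 159.1] [0.55   0.1263 0.122 ]
lever_tripped_tip 0.23 [ 42.6 191.3] [0.5004 0.3768 0.122 ]
```

View pics/w2.png

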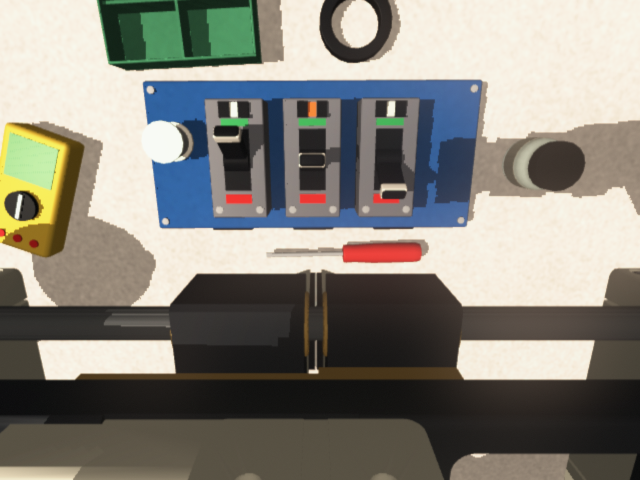

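Clear view: the middle breaker spans about (284–341, 98–217), with orange at (313,107), green at (313,122), red at (313,198) and its lever tip at (312,159).

Run:
```python
from h import *
C=np.array([at("wrist",p,.03)[:2] for p in((145,81),(481,81),(467,227),(160,228))]);print(C.round(4),C.mean(0))
for a,b in((0,1),(3,2)):
    d=C[a]-C[b];print("yaw",np.degrees(np.arctan2(-d[0],d[1])),np.linalg.norm(d))
H=np.array([at("wrist",p,.072)[:2] for p in((284,98),(341,98),(339,217),(287,217))]);print("housing",H.round(4),H.mean(0))
yaw=np.arctan2(*(np.array([.5512-.5409,.203-.0462])));print(np.degrees(yaw))
```

```text
[[ 0.6148  0.3171]
 [ 0.644  -0.0547]
 [ 0.4778 -0.0704]
 [ 0.447   0.306 ]] [0.5458907  0.12451425]
yaw 4.495304364417537 0.3729146926349496
yaw 4.6817092960918965 0.3776407319252342
housing [[0.6054 0.1586]
 [0.61   0.101 ]
 [0.4869 0.0913]
 [0.4825 0.1484]] [0.54619866 0.12483159]
3.758290111249358
```

Request:
move_arm --motion '[{"tx": 0.042, "ty": -0.001, "tz": 0, "twist": 0}, {"tx": 0.042, "ty": -0.002, "tz": 0, "twist": 0}, {"tx": 0, "ty": 0, "tz": 0.046, "twist": 0}, {"tx": 0, "ty": 0, "tz": 0.046, "twist": 0}, {"tx": 0, "ty": 0, "tz": 0.046, "twist": 0}, {"tx": 0, "ty": 0, "tz": 0.025, "twist": 0}, {"tx": 0, "ty": 0, "tz": 0.02, "twist": 0}, {"tx": 0, "ty": 0, "tz": 0, "twist": 0}, {"tx": 0, "ty": 0, "tz": 0, "twist": 0}]'

```text
clock: 4.1
position: [0.584, 0.1281, 0.1011]
ee_rot: [-3.139, -0.121, 0.0]
force: [1.0, -0.5, 0.6]
width: 0.005
gripper_force: 0.0
```

Request:
move_arm --motion '[{"tx": -0.006, "ty": 0, "tz": 0, "twist": 0}, {"tx": -0.006, "ty": 0, "tz": 0, "twist": 0}, {"tx": -0.006, "ty": 0, "tz": 0, "twist": 0}, {"tx": -0.004, "ty": 0, "tz": 0, "twist": 0}, {"tx": -0.003, "ty": 0, "tz": 0, "twist": 0}, {"tx": -0.003, "ty": 0, "tz": 0, "twist": 0}, {"tx": 0, "ty": 0, "tz": 0, "twist": 0}]'

```text
clock: 4.8
position: [0.5555, 0.1259, 0.1007]
ee_rot: [3.139, 0.121, -0.0]
force: [-0.8, -0.3, -0.4]
width: 0.002
gripper_force: 0.0
```

Request:
move_arm --motion '[{"tx": -0.002, "ty": 0, "tz": 0, "twist": 0}, {"tx": -0.002, "ty": 0, "tz": 0, "twist": 0}, {"tx": -0.002, "ty": 0, "tz": 0, "twist": 0}, {"tx": 0, "ty": 0, "tz": 0, "twist": 0}]'

```text
clock: 5.2
position: [0.5496, 0.1255, 0.1006]
ee_rot: [3.139, 0.121, -0.0]
force: [0.7, -0.6, 0.6]
width: 0.009
gripper_force: 0.0
```

Request:
move_arm --motion '[{"tx": -0.002, "ty": 0, "tz": 0, "twist": 0}, {"tx": -0.002, "ty": 0, "tz": 0, "twist": 0}, {"tx": 0, "ty": 0, "tz": 0, "twist": 0}]'

```text
clock: 5.5
position: [0.5456, 0.1252, 0.1006]
ee_rot: [3.139, 0.121, -0.0]
force: [0.8, -0.4, -0.3]
width: 0.002
gripper_force: 0.0
```

Request:
move_arm --motion '[{"tx": -0.002, "ty": 0, "tz": 0, "twist": 0}, {"tx": -0.002, "ty": 0, "tz": 0, "twist": 0}, {"tx": 0, "ty": 0, "tz": 0, "twist": 0}]'

```text
clock: 5.8
position: [0.5416, 0.1249, 0.1006]
ee_rot: [3.139, 0.121, -0.0]
force: [-0.1, -0.6, -1.1]
width: 0.005
gripper_force: 0.0
```

Run:
```python
from h import *
s=arm.observe();print(s["position"],s["force"],s["ft_torque"])
im=arm.get_image("top");im=im[215:305,190:360];cv2.imwrite("pics/t3.png",cv2.resize(im[:,:,::-1],(680,360)))
im=arm.get_image("scene")[150:290,260:420];cv2.imwrite("pics/s3.png",cv2.resize(im[:,:,::-1],(640,560)))
a=cv2.imread("pics/t3.png");b=cv2.resize(cv2.imread("pics/s3.png"),(411,360));cv2.imwrite("pics/c3.png",cv2.resize(np.hstack([a,b]),(800,264)))
```

```text
[0.54159831 0.12489059 0.10061076] [-0.11407166 -0.64288375 -1.13452577] [ 0.03150089 -0.04826064 -0.00818058]
```

View pics/s3.png

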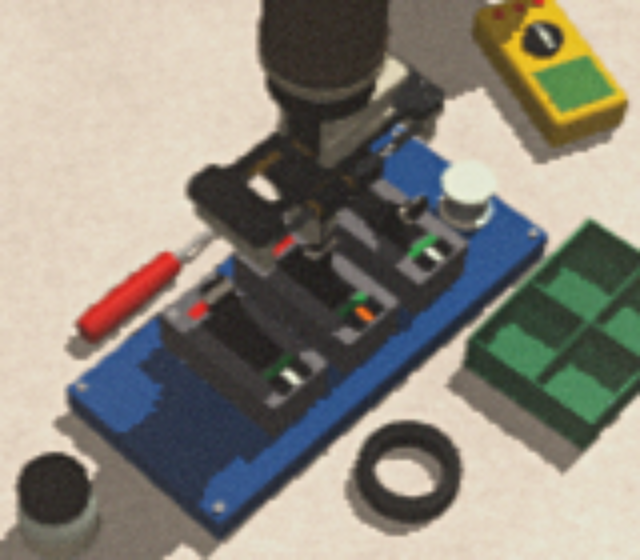

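The gripper is above the middle breaker, and its window at about (363,313) is still orange. Contact is light so far, so I'll keep creeping.

Request:
move_arm --motion '[{"tx": -0.002, "ty": 0, "tz": 0, "twist": 0}, {"tx": -0.002, "ty": 0, "tz": 0, "twist": 0}, {"tx": 0, "ty": 0, "tz": 0, "twist": 0}]'

```text
clock: 6.2
position: [0.5376, 0.1245, 0.1006]
ee_rot: [3.139, 0.121, -0.0]
force: [0.2, 0.3, -0.4]
width: 0.007
gripper_force: 0.0
```

Request:
move_arm --motion '[{"tx": -0.002, "ty": 0, "tz": 0, "twist": 0}, {"tx": -0.001, "ty": 0, "tz": 0, "twist": 0}, {"tx": 0, "ty": 0, "tz": 0, "twist": 0}]'

```text
clock: 6.5
position: [0.5348, 0.1244, 0.1006]
ee_rot: [3.139, 0.121, -0.0]
force: [-0.4, 0.9, 0.8]
width: 0.003
gripper_force: 0.0
```

Request:
move_arm --motion '[{"tx": -0.001, "ty": 0, "tz": 0, "twist": 0}, {"tx": -0.001, "ty": 0, "tz": 0, "twist": 0}, {"tx": 0, "ty": 0, "tz": 0, "twist": 0}]'

```text
clock: 6.8
position: [0.5328, 0.1242, 0.1006]
ee_rot: [3.139, 0.121, -0.0]
force: [1.1, 0.0, 0.1]
width: 0.003
gripper_force: 0.0
```

Run:
```python
from h import *
im=arm.get_image("wrist");cv2.imwrite("pics/w4.png",im[:,:,::-1])
print(proj("wrist",arm.observe()["position"]))
```

```text
[315.58586203 273.95650112]
```

View pics/w4.png

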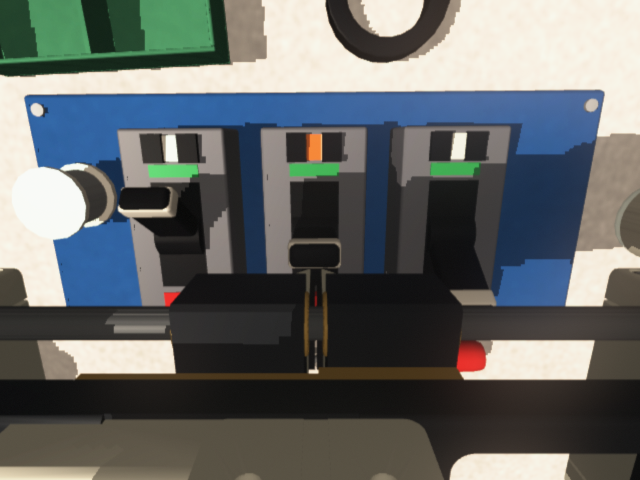

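Run:
```python
from h import *
p=arm.observe()["position"];u=np.array([np.cos(.0785),np.sin(.0785)])
hg=np.array([.546,.125])
for n,px,z in(("lev",(315,252),.121),("lev",(315,252),.115),("green",(314,169),.072),("on tip",(148,196),.112),("off tip",(465,297),.112)):
    q=at("wrist",px,z);print(n,z,q.round(4),"along x",((q[:2]-hg)@u).round(4))
print((np.array(p[:2])-hg)@u)
for dx in(-.0095,.0095):print(proj("wrist",[p[0]+dx,p[1],p[2]]),proj("wrist",[p[0]+dx,p[1],p[2]+.04]))
```

```text
lev 0.121 [0.5516 0.126  0.121 ] along x 0.0057
lev 0.115 [0.5497 0.1258 0.115 ] along x 0.0037
green 0.072 [0.5852 0.1292 0.072 ] along x 0.0394
on tip 0.112 [0.5702 0.206  0.112 ] along x 0.0304
off tip 0.112 [0.5308 0.0482 0.112 ] along x -0.0212
-0.013124613829477138
[314.2142542  290.46962783] [313.95176785 328.37907325]
[316.9930739  257.01472866] [317.42678483 287.67326219]
```

Run:
```python
from h import *
P=np.array([.5416,.1249,.1006])
for dz in(0,.02,.04):
  q=proj("scene",P+[0,0,dz]);print(dz,q,(q-[260,150])*4)
for n,Q in(("hinge",[.546,.125,.072]),("tip now",[.5516,.126,.121]),("tip off -.66",[.512,.122,.11])):
  q=proj("scene",Q);print(n,(q-[260,150])*4)
T=np.array(arm.calibration("wrist")["T"]);print(T[:3,3]);print(arm.calibration("wrist")["K"])
im=arm.get_image("scene")[180:250,300:390];a=cv2.resize(im[:,:,::-1],(790,614)[:2],interpolation=cv2.INTER_CUBIC)[:600];cv2.imwrite("pics/s5.png",a)
q=proj("scene",arm.observe()["position"]);print("tcp in s5",(q-[300,180])*[790/90,614/70])
```

```text
0 [337.80917741 212.96507025] [311.23670963 251.860281  ]
0.02 [338.0202402  208.92224945] [312.0809608 235.6889978]
0.04 [338.23667541 204.77652223] [312.94670165 219.10608892]
hinge [313.92927779 277.73839492]
tip now [322.04599909 242.71231046]
tip off -.66 [283.06529406 222.62617779]
[0.60327298 0.12983729 0.28178575]
[[364.26787014   0.         315.38701426]
 [  0.         364.26787014 234.83013743]
 [  0.           0.           1.        ]]
tcp in s5 [313.91534931 274.91532436]
```

View pics/s5.png

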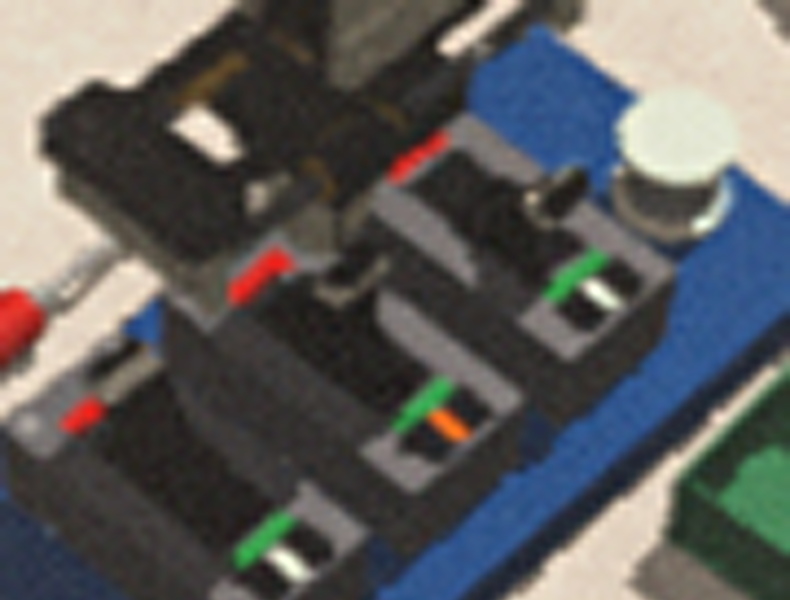

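The lever is still upright at about (350,280), with the finger behind it: the finger tips skimmed over its top. The wrist view also suggests the tips end some 20 mm above the nominal TCP. I'll go back to the ON side and come down lower, with housing clearance either way.

Request:
move_arm --motion '[{"tx": 0, "ty": 0, "tz": -0.04, "twist": 0}, {"tx": 0.026, "ty": 0, "tz": 0, "twist": 0}, {"tx": 0.026, "ty": 0, "tz": 0, "twist": 0}, {"tx": 0, "ty": 0, "tz": 0.04, "twist": 0}, {"tx": 0, "ty": 0, "tz": 0.01, "twist": 0}, {"tx": 0, "ty": 0, "tz": 0.006, "twist": 0}, {"tx": 0, "ty": 0, "tz": 0.006, "twist": 0}, {"tx": 0, "ty": 0, "tz": 0, "twist": 0}]'

```text
clock: 7.7
position: [0.5845, 0.1283, 0.0788]
ee_rot: [3.139, 0.121, -0.0]
force: [0.3, -0.6, -0.3]
width: 0.004
gripper_force: 0.0
```

Request:
move_arm --motion '[{"tx": -0.006, "ty": 0, "tz": 0, "twist": 0}, {"tx": -0.006, "ty": 0, "tz": 0, "twist": 0}, {"tx": -0.006, "ty": 0, "tz": 0, "twist": 0}, {"tx": -0.004, "ty": 0, "tz": 0, "twist": 0}, {"tx": -0.002, "ty": 0, "tz": 0, "twist": 0}, {"tx": 0, "ty": 0, "tz": 0, "twist": 0}]'

```text
clock: 8.3
position: [0.5609, 0.1264, 0.079]
ee_rot: [-3.139, -0.121, -0.001]
force: [0.7, 0.4, 1.0]
width: 0.002
gripper_force: 0.3
```

Request:
move_arm --motion '[{"tx": -0.002, "ty": 0, "tz": 0, "twist": 0}, {"tx": -0.002, "ty": 0, "tz": 0, "twist": 0}, {"tx": 0, "ty": 0, "tz": 0, "twist": 0}]'

```text
clock: 8.6
position: [0.5566, 0.126, 0.0786]
ee_rot: [3.139, 0.121, -0.0]
force: [1.1, -0.1, 0.9]
width: 0.004
gripper_force: 0.7
```

Request:
move_arm --motion '[{"tx": -0.002, "ty": 0, "tz": 0, "twist": 0}, {"tx": -0.002, "ty": 0, "tz": 0, "twist": 0}, {"tx": 0, "ty": 0, "tz": 0, "twist": 0}]'

```text
clock: 8.9
position: [0.5526, 0.1257, 0.0785]
ee_rot: [3.139, 0.121, -0.0]
force: [1.0, 0.4, 0.0]
width: 0.007
gripper_force: 0.7
```

Request:
move_arm --motion '[{"tx": -0.002, "ty": 0, "tz": 0, "twist": 0}, {"tx": -0.001, "ty": 0, "tz": 0, "twist": 0}, {"tx": 0, "ty": 0, "tz": 0, "twist": 0}]'

```text
clock: 9.2
position: [0.5513, 0.1257, 0.0789]
ee_rot: [-3.139, -0.121, -0.004]
force: [5.4, 1.0, -2.4]
width: 0.006
gripper_force: 2.7
```

Request:
move_arm --motion '[{"tx": -0.002, "ty": 0, "tz": 0, "twist": 0}, {"tx": -0.001, "ty": 0, "tz": 0, "twist": 0}, {"tx": 0, "ty": 0, "tz": 0, "twist": 0}]'

```text
clock: 9.5
position: [0.5492, 0.1255, 0.0792]
ee_rot: [-3.138, -0.12, -0.007]
force: [8.1, 0.9, -2.8]
width: 0.003
gripper_force: 3.5
```

Run:
```python
from h import *
s=arm.observe();print(s["clock"],s["position"],s["force"],s["ft_torque"],s["gripper_force"])
arm.get_image("wrist")
for r in arm.place_of("wrist","lever_tripped_tip")[:2]:
    px=np.array(r["point"])*[640,480];print(r["conf"],px,[at("wrist",px,z).round(4) for z in(.122,.115)])
```

```text
9.5 [0.54921102 0.12549646 0.07918571] [ 8.07247186  0.88510682 -2.84253373] [ 0.19836842 -1.9223489  -0.00713124] 3.5170910507440567
0.57 [312.512 352.8  ] [array([0.5294, 0.1253, 0.122 ]), array([0.5249, 0.125 , 0.115 ])]
```

Contact with the latch is felt (8 N). I'll drive on steadily.

Request:
move_arm --motion '[{"tx": -0.002, "ty": 0, "tz": 0, "twist": 0}, {"tx": -0.001, "ty": 0, "tz": 0, "twist": 0}, {"tx": 0, "ty": 0, "tz": 0, "twist": 0}]'

```text
clock: 9.9
position: [0.5463, 0.1253, 0.0793]
ee_rot: [-3.138, -0.12, -0.007]
force: [7.7, 1.0, -2.5]
width: 0.004
gripper_force: 3.4
```

Request:
move_arm --motion '[{"tx": -0.002, "ty": 0, "tz": 0, "twist": 0}, {"tx": -0.002, "ty": 0, "tz": 0, "twist": 0}, {"tx": 0, "ty": 0, "tz": 0, "twist": 0}]'

```text
clock: 10.2
position: [0.5423, 0.1251, 0.0794]
ee_rot: [-3.138, -0.12, -0.007]
force: [7.7, 0.2, -0.5]
width: 0.005
gripper_force: 3.1
```

Request:
move_arm --motion '[{"tx": -0.002, "ty": 0, "tz": 0, "twist": 0}, {"tx": -0.001, "ty": 0, "tz": 0, "twist": 0}, {"tx": 0, "ty": 0, "tz": 0, "twist": 0}]'

```text
clock: 10.5
position: [0.5392, 0.1248, 0.0794]
ee_rot: [-3.138, -0.12, -0.007]
force: [6.6, 1.1, -0.6]
width: 0.009
gripper_force: 2.9
```

Request:
move_arm --motion '[{"tx": -0.002, "ty": 0, "tz": 0, "twist": 0}, {"tx": -0.001, "ty": 0, "tz": 0, "twist": 0}, {"tx": 0, "ty": 0, "tz": 0, "twist": 0}]'

```text
clock: 10.8
position: [0.5355, 0.1245, 0.0792]
ee_rot: [-3.139, -0.12, -0.005]
force: [5.8, 0.1, -0.3]
width: 0.01
gripper_force: 2.5
```

Request:
move_arm --motion '[{"tx": -0.001, "ty": 0, "tz": 0, "twist": 0}, {"tx": -0.001, "ty": 0, "tz": 0, "twist": 0}, {"tx": 0, "ty": 0, "tz": 0, "twist": 0}]'

```text
clock: 11.1
position: [0.5349, 0.1246, 0.0797]
ee_rot: [-3.138, -0.12, -0.009]
force: [9.6, 0.8, -0.3]
width: 0.004
gripper_force: 3.7
```

Run:
```python
from h import *
s=arm.observe();print(s["clock"],s["position"],s["force"],s["ft_torque"])
im=arm.get_image("wrist")[60:300,180:460]
hsv=cv2.cvtColor(im,cv2.COLOR_RGB2HSV);m=cv2.inRange(hsv,(8,150,120),(22,255,255));print("orange",m.sum()//255)
cv2.imwrite("pics/w6.png",cv2.resize(im[:,:,::-1],(560,480)))
```

```text
11.1 [0.53491533 0.12460647 0.07965104] [ 9.61852745  0.82866798 -0.34636526] [ 0.21485792 -2.05919163 -0.03412068]
orange 0
```

Request:
move_arm --motion '[{"tx": -0.002, "ty": 0, "tz": 0, "twist": 0}, {"tx": -0.001, "ty": 0, "tz": 0, "twist": 0}, {"tx": 0, "ty": 0, "tz": 0, "twist": 0}, {"tx": 0, "ty": 0, "tz": 0, "twist": 0}]'

```text
clock: 11.55
position: [0.5341, 0.1246, 0.0804]
ee_rot: [-3.137, -0.119, -0.015]
force: [14.3, 0.3, -0.0]
width: 0.006
gripper_force: 5.7
```

Run:
```python
from h import *
im=arm.get_image("wrist")[60:300,180:460]
cv2.imwrite("pics/w7.png",cv2.resize(im[:,:,::-1],(560,480)))
```

```text
(no output)
```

View pics/w7.png

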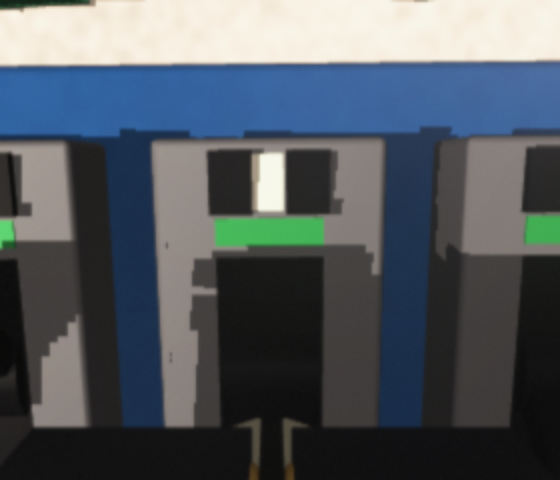

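The window is white (middle window at about (268,182)) and the stop is felt at 14 N. Next I back off, go over the lever, and come down on the OFF side.

Request:
move_arm --motion '[{"tx": 0.01, "ty": 0, "tz": 0, "twist": 0}, {"tx": 0, "ty": 0, "tz": -0.04, "twist": 0}, {"tx": 0, "ty": 0, "tz": -0.04, "twist": 0}, {"tx": -0.026, "ty": 0, "tz": 0, "twist": 0}, {"tx": -0.026, "ty": 0, "tz": 0, "twist": 0}, {"tx": 0, "ty": 0, "tz": 0, "twist": 0}, {"tx": 0, "ty": 0, "tz": 0.04, "twist": 0}, {"tx": 0, "ty": 0, "tz": 0.025, "twist": 0}, {"tx": 0, "ty": 0, "tz": 0.01, "twist": 0}, {"tx": 0, "ty": 0, "tz": 0.005, "twist": 0}, {"tx": 0, "ty": 0, "tz": 0, "twist": 0}]'

```text
clock: 12.7
position: [0.4872, 0.1208, 0.0786]
ee_rot: [3.139, 0.121, -0.001]
force: [0.7, -0.5, 0.5]
width: 0.006
gripper_force: 0.0
```

Request:
move_arm --motion '[{"tx": 0.004, "ty": 0, "tz": 0, "twist": 0}, {"tx": 0.004, "ty": 0, "tz": 0, "twist": 0}, {"tx": 0.004, "ty": 0, "tz": 0, "twist": 0}, {"tx": 0.004, "ty": 0, "tz": 0, "twist": 0}, {"tx": 0.004, "ty": 0, "tz": 0, "twist": 0}, {"tx": 0.004, "ty": 0, "tz": 0, "twist": 0}, {"tx": 0, "ty": 0, "tz": 0, "twist": 0}]'

```text
clock: 13.4
position: [0.512, 0.1226, 0.0788]
ee_rot: [-3.139, -0.12, -0.002]
force: [-0.5, 0.7, 0.1]
width: 0.007
gripper_force: 0.2
```

Request:
move_arm --motion '[{"tx": 0.004, "ty": 0, "tz": 0, "twist": 0}, {"tx": 0.004, "ty": 0, "tz": 0, "twist": 0}, {"tx": 0.004, "ty": 0, "tz": 0, "twist": 0}, {"tx": 0.004, "ty": 0, "tz": 0, "twist": 0}, {"tx": 0.004, "ty": 0, "tz": 0, "twist": 0}, {"tx": 0.004, "ty": 0, "tz": 0, "twist": 0}, {"tx": 0.004, "ty": 0, "tz": 0, "twist": 0}, {"tx": 0.004, "ty": 0, "tz": 0, "twist": 0}, {"tx": 0.003, "ty": 0, "tz": 0, "twist": 0}, {"tx": 0, "ty": 0, "tz": 0, "twist": 0}]'

```text
clock: 14.4
position: [0.5466, 0.1252, 0.0786]
ee_rot: [-3.139, -0.12, -0.001]
force: [-0.0, -0.5, -0.4]
width: 0.001
gripper_force: 0.1
```

Request:
move_arm --motion '[{"tx": 0.002, "ty": 0, "tz": 0, "twist": 0}, {"tx": 0.002, "ty": 0, "tz": 0, "twist": 0}, {"tx": 0.001, "ty": 0, "tz": 0, "twist": 0}, {"tx": 0, "ty": 0, "tz": 0, "twist": 0}]'

```text
clock: 14.8
position: [0.5511, 0.1256, 0.0786]
ee_rot: [-3.139, -0.121, -0.0]
force: [-0.8, -0.1, -0.5]
width: 0.005
gripper_force: 0.2
```

Request:
move_arm --motion '[{"tx": 0.002, "ty": 0, "tz": 0, "twist": 0}, {"tx": 0.002, "ty": 0, "tz": 0, "twist": 0}, {"tx": 0, "ty": 0, "tz": 0, "twist": 0}]'

```text
clock: 15.1
position: [0.5553, 0.126, 0.0787]
ee_rot: [-3.139, -0.121, -0.001]
force: [0.8, -0.6, 0.5]
width: 0.005
gripper_force: 0.2
```

Request:
move_arm --motion '[{"tx": 0.002, "ty": 0, "tz": 0, "twist": 0}, {"tx": 0.001, "ty": 0, "tz": 0, "twist": 0}, {"tx": 0, "ty": 0, "tz": 0, "twist": 0}]'

```text
clock: 15.4
position: [0.5563, 0.126, 0.0782]
ee_rot: [3.139, 0.121, -0.005]
force: [-6.6, -0.6, 2.4]
width: 0.008
gripper_force: 3.2
```

Request:
move_arm --motion '[{"tx": 0.001, "ty": 0, "tz": 0, "twist": 0}, {"tx": 0.001, "ty": 0, "tz": 0, "twist": 0}, {"tx": 0, "ty": 0, "tz": 0, "twist": 0}]'

```text
clock: 15.7
position: [0.5566, 0.126, 0.078]
ee_rot: [3.138, 0.122, -0.009]
force: [-11.2, -0.9, 5.9]
width: 0.008
gripper_force: 6.5
```

Request:
move_arm --motion '[{"tx": 0.001, "ty": 0, "tz": 0, "twist": 0}, {"tx": 0.001, "ty": 0, "tz": 0, "twist": 0}, {"tx": 0, "ty": 0, "tz": 0, "twist": 0}]'

```text
clock: 16.0
position: [0.5568, 0.126, 0.0778]
ee_rot: [3.137, 0.123, -0.014]
force: [-17.1, -0.9, 11.0]
width: 0.004
gripper_force: 10.3
```

The ON stop is felt (17 N). I'll back off, lift clear and check.

Request:
move_arm --motion '[{"tx": 0, "ty": 0, "tz": 0, "twist": 0}, {"tx": -0.006, "ty": 0, "tz": 0, "twist": 0}, {"tx": -0.008, "ty": 0, "tz": 0, "twist": 0}, {"tx": 0, "ty": 0, "tz": -0.03, "twist": 0}, {"tx": -0.02, "ty": 0, "tz": -0.045, "twist": 0}, {"tx": -0.02, "ty": 0, "tz": -0.045, "twist": 0}, {"tx": -0.02, "ty": 0, "tz": -0.045, "twist": 0}, {"tx": 0, "ty": 0, "tz": -0.04, "twist": 0}, {"tx": 0, "ty": 0, "tz": 0, "twist": 0}, {"tx": 0, "ty": 0, "tz": 0, "twist": 0}]'

```text
clock: 17.0
position: [0.4888, 0.1208, 0.2845]
ee_rot: [-3.139, -0.12, -0.005]
force: [0.3, 0.6, -1.0]
width: 0.001
gripper_force: 0.0
```

Run:
```python
from h import *
s=arm.observe();print(s["clock"],s["position"],s["force"])
im=arm.get_image("wrist");cv2.imwrite("pics/w8.png",im[:,:,::-1])
```

```text
17.0 [0.48876531 0.1208013  0.28454441] [ 0.28176426  0.59408144 -1.00058594]
```

View pics/w8.png

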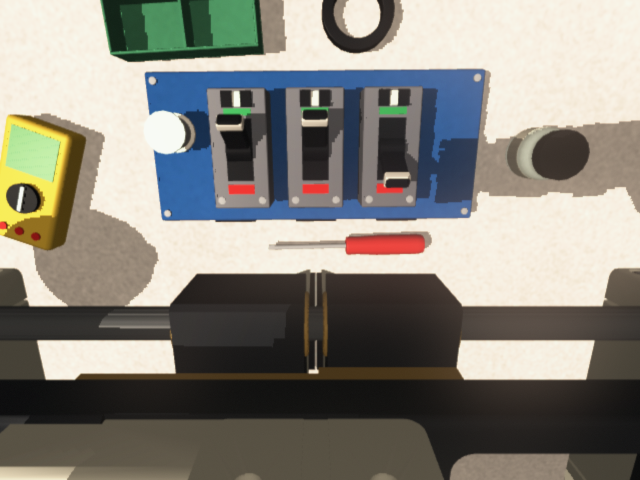

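The middle lever at (315,117) stands as far on as its left neighbour at (236,122), or slightly further, and its window at (315,98) is white. The other two levers are unchanged and the arm is clear, so I'm handing in.

```bash
python3 -c "
from cell import arm
print(arm.sign_off())"
```

```text
the job is handed in; nothing more can be done
None
```

The tripped middle breaker is reset (pushed to the off stop, window white) and its lever thrown fully on; the other two breakers and the bench items look undisturbed, the arm is clear, and the job was handed in at about 17 s; no verdict was returned.

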